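Load a sample jar into the counterweighted-lid warming bath

TASK

Load the warming bath: lift its counterweighted lid up past the balance point so that it rests fully open by itself, take the squat jar from under the lamp bar and stand it upright on the round rubber pad in the empty bay of the bath. Then bring the lid back down without letting it slam until it is fully shut, and press the start button on the bath all the way down. Set the jar down rather than dropping it, and do not knock the other things about.

Things in the scene. Friction and masses are not known exactly. Their poses are not given: they have to be found in the camera images.
- bath: White warming bath fixed to the bench. Origin: centre of the underside of its well part, at bench level. x axis: from its front (handle side, towards the robot) to its back (hinge side); y to its left; z up. Well part 126 (x) by 260 (y) mm, rim 95 mm above the bench. Joined to its left end is a grey control block, 126 by 80 mm, 105 mm high, with the start button on top.
- lid (a joint): Angle of the bath's lid, rad: 0 shut, 1.48 fully open (stop). The hinge runs along the bath's y axis; the handle swings up and back. Below about 0.95 rad the lid falls shut, above that it falls open and rests on its stop. 1 kg with its counterweight roller behind the hinge; about 1.6 N up at the handle starts to lift it.
- lid_hinge (a point): Middle of the lid's hinge axis, 85 mm behind the bath's origin, 105 mm above the bench. The lid is a clear hood 260 mm wide: roof 50 mm above the hinge, front wall 148 mm in front of it, from 5 mm below to 45 mm above hinge height.
- lid_handle (a point): Middle of the lid's bar handle: round, 14 mm thick, 140 mm long, along the bath's y axis, on stays at its ends, 45 mm in front of the lid's front wall. Shut: 193 mm in front of the hinge axis and 25 mm above it. Can be pinched from above, fingers closing along the bath's x axis; it turns in the fingers as the lid swings.
- pad_top (a point): Centre of the top of the black round rubber pad, 64 mm across, 3 mm thick, on the floor of the bath's empty bay (left or right); the jar must stand here. The well is 110 (x) by 230 (y) mm, 35 mm deep, floor 60 mm above the bench, split by a 12 mm high fin into two bays centred 57.5 mm left and right of the middle.
- start_top (a point): Centre of the top face of the grey round start button, 28 mm across, on the top of the control block, 128 mm above the bench; presses straight down 6 mm and springs back, about 4 N at the bottom.
- start (a joint): Travel of the start button, m: 0 released, 0.006 all the way down.
- jar_center (a point): Centre (half-way up) of the squat jar to be loaded: glass with a steel screw cap, 46 mm across, 60 mm tall, about 120 g, round and upright with its z axis up. It stands on the lamp stand in any of three places, between or beside the conical flask and the tall bottle.
- jar: The same squat jar to be loaded; origin at the centre of its underside, 30 mm below its centre.
- lamp_edge (a point): Middle of the lower front edge of the lamp bar on the lamp stand, 215 mm above the bench; x axis from front to back, y along the bar. The bar (38 wide, 24 high, 360 mm long) runs over three vessels 115 mm apart, its front edge 12 mm in front of their middle line, so reach in from the front tilted 25 to 40 degrees. Stand: fixed white board 120 by 360 mm, 12 mm thick; posts at its back corners.
- old_jar: A second squat jar, same make, already standing in the other bay of the bath; to be left there. Origin: centre of its underside.
- flask: Conical glass flask, 64 mm across the foot, 94 mm tall, standing on the lamp stand; leave it there. Origin: centre of its underside.
- tall_bottle: Tall brown glass bottle, 44 mm across, 115 mm tall, standing on the lamp stand; leave it there. Origin: centre of its underside.
- beaker: Glass beaker, 64 mm across, 75 mm tall, on the bench in front; bystander.
- reagent: Brown reagent bottle, 60 mm across, 150 mm tall, on the bench behind; bystander.
- dish: White dish, 90 mm across, 30 mm high, on the bench to the front left; bystander.
- spatula: Steel spatula lying on the bench to the front right; bystander.
There are look-alikes about, which are no part of the job. What is shaped like the jar but brown or green is not meant.

How it is judged (in metres and radians):
On the way, in this order (a step that is already met when the one before it is completed fails the run):
1. the lid rests fully open by itself, untouched by the fingers (value of joint lid above 1.4 rad and contact force between the fingers and anything else below 0.05 N and velocity of joint lid below 0.1 rad/s), for 0.4 s.
2. the jar stands upright on the rubber pad, let go, with the lid still open (horizontal distance between jar_center and pad_top below 0.02 m and z of jar_center in the frame of pad_top between 0.024 and 0.036 m and angle between jar_center's own z axis and vertical below 0.12 rad and contact force between jar and the fingers below 0.05 N and value of joint lid above 1.4 rad and linear speed of jar below 0.03 m/s), for 0.3 s.
3. the lid is fully shut over the jar (horizontal distance between jar_center and pad_top below 0.02 m and z of jar_center in the frame of pad_top between 0.024 and 0.036 m and angle between jar_center's own z axis and vertical below 0.12 rad and value of joint lid below 0.04 rad), for 0.2 s.
4. the start button is pressed down with the lid shut (value of joint start above 0.0045 m and value of joint lid below 0.04 rad), for 0.02 s.
At the end, for the whole second after the job is handed in: The squat jar stands upright (within 7 degrees) at rest on the rubber pad, its centre within 20 mm of the pad's centre, the lid is shut (under 0.04 rad), the start button has been pressed (at least 4.5 of its 6 mm) after the lid was shut and has sprung back (all of step 3 and value of joint start below 0.0015 m and linear speed of jar below 0.02 m/s); the robot touches nothing.
It fails at once if another piece of glassware or the spatula is shoved more than 30 mm (distance of any of old_jar, flask, tall_bottle, beaker, reagent, dish, spatula from where it was at the start of the episode above 0.03 m).
It fails at once if another piece of glassware is tipped more than 20 degrees (angle between any of old_jar, flask, tall_bottle, beaker, reagent, dish's own z axis and vertical above 0.35 rad).
It fails at once if the lid slams shut: it reaches its last 3 degrees of closing faster than 1.5 rad/s (value of joint lid below 0.05 rad and velocity of joint lid below -1.5 rad/s).
It fails at once if the jar is let go more than 15 mm above the pad (horizontal distance between jar_center and pad_top below 0.06 m and z of jar_center in the frame of pad_top above 0.045 m and contact force between jar and the fingers below 0.05 N).
It also fails if it takes over 72 s, if anything falls off the work surface, if the arm or the gripper's body presses on something with over 40 N, if the wrist force passes 120 N, or if a joint passes its speed limit or range.

ROBOT

A 6-joint arm with a two-finger parallel gripper is mounted at the origin on the work surface. World frame = base frame: x ahead of the robot, y to its left, z up, the work surface at z = 0. Lengths are in m, angles in degrees, forces in N, time in s.
With the tool pointing down it reaches from about 0.3 to 0.75 m from the base axis. Payload 8.5 kg.
Tool frame: the origin (TCP) lies on the centre line of the jaws, within the pads' length; the fingertips stand 25 mm ahead of it and the grasp point (between the pads) lies 6 mm ahead of it; z points along the fingers, y is the line along which they close (so a half turn about z gives the same grasp; the last joint's range is limited). The gripper opens to 85 mm and grips with 20 to 120 N. Pads are 22 mm wide; open, the fingers measure 114 mm over their backs; the gripper's body (76 mm by 85 mm) begins 54 mm behind the grasp point. The pads swing forward as they close: fully open they stand 13 mm farther back than shut.
Start: joints at [-89.399, 21.807, 74.336, -0, 83.858, -12.336], TCP at [0.123, -0.536, 0.256] pointing down, gripper open.
Joint ranges: [-178.18, 178.18], [-50.72, 133.34], [12.68, 142.11], [-81.47, 261.47], [9.98, 163.14], [-165.26, 165.26]. Speed limits (degrees/s): [136.94, 136.94, 180, 180, 180, 180].

INTERFACE

Orientations are given as a 3x3 rotation matrix whose columns are the frame's x, y, z axes.
In Python, from rig import telemetry, optics, env gives the robot as it stands.
- The arm moves only by the tool send_rows, never from a script. Its argument "deltas" is a list that holds one entry, the list of rows, each a list of 7 numbers: the shift along the tool's x, y, z in m, then the turn, a rotation vector about the tool's x, y, z in rad, then the opening, from -1 (shut) to 1 (fully open), so that 0 is half open. In form: [[[x, y, z, ax, ay, az, grip], ...]]. A call has 1 to 12 rows; each row shifts and turns the commanded pose from where the row before left it, along the tool's axes as they then stand; what a row does not reach is not made up. A row lasts 1/8 s, in which the tool goes at most 62.5 mm and 10.7 degrees, less where a joint would pass 70% of its speed; a pose out of reach is approached as far as the arm can. A call is refused whole if a number of a shift passes 0.0625 or a number of a turn 0.188, either way. A call with a gripper value outside its range is refused whole. The fingers move at their own pace and stop on an object; "squeeze" is the grip in N (left out, the last holds). Time passes only in rows, so rows that do not move let the fingers close. It gives the time, the measured TCP pose, the force, the opening and the grip force at its end, in the units of the state.
- telemetry.observe(): the state, without advancing time (a new reading comes with each control period).
- optics.get_image(name): name is "side" or "top"; returns a dict with "image" (384x512x3 uint8, red, green, blue), "range_z" (384x512 float32, m along the optical axis (not along the pixel's ray), 0 where there is no reading), "K" (3x3 intrinsics, pixels), "rvec" (rotation vector, rad) and "tvec" (3), from world to camera coordinates, as OpenCV has them. Camera axes: x right, y down, z forward; pixel columns grow to the right and rows downward; lengths in m; the calibration is good to about 2 mm. A picture is of the moment at which its call begins.
- env.close_job(): hands the job in; it is judged then, once.
The state is a dict: "time_s": time; "q": joint angles; "qvel": joint speeds; "joint_efforts": joint torques, N m; "position": TCP position; "tool_rot": TCP orientation; "ft_force": force on the tool from outside, world axes, zero at the start; "wrist_torque": the same for the moment, N m; "grip_width": finger opening in m; "gripper_force": force on a finger pad.
Only numpy, scipy, OpenCV 4.12 (cv2) and the standard library are available. Lean on these libraries where they do the work, as an engineer would, in place of code of your own. Each camera call takes 0.05 s, during which the arm holds its last target. There are 200 camera calls.

## Working session

There is one attempt and no reset: what is moved stays moved. The work goes in short steps, Python scripts to look and compute and a tool call to move; the robot and the scene stay as the last step left them, time stands still between calls to the robot, and variables do not carry over. Pictures are saved under pics/ and viewed, at most 10 in all, crops included, and the job is handed in when it is done.

Besides the shell and the picture viewer there is one more tool, called after "Emit:" by a JSON object that holds its "fn" and its "kwargs", one argument or row to a line. send_rows: Moves the arm, as the interface text tells. Its arguments: {"type":"object","properties":{"deltas":{"type":"array"},"squeeze":{"type":"number"}},"required":["deltas"]}

```bash
mkdir -p pics; cat > h.py <<'E'
import numpy as np, cv2, sys
sys.path.insert(0,'.')
from rig import telemetry, optics, env
def get(n):
    d=optics.get_image(n); R=cv2.Rodrigues(np.array(d['rvec'],float))[0]; t=np.array(d['tvec'],float).ravel()
    return d,R,t
def cloud(d,R,t):
    z=d['range_z']; K=d['K']; v,u=np.mgrid[:384,:512]
    c=np.stack([(u-K[0,2])/K[0,0]*z,(v-K[1,2])/K[1,1]*z,z],-1)
    w=(c-t)@R; w[z==0]=np.nan
    return w
E
python3 - <<'E'
from h import *
for n in('top','side'):
    d,R,t=get(n); cv2.imwrite(f'pics/{n}0.png',cv2.resize(d['image'][:,:,::-1],(800,600),interpolation=cv2.INTER_CUBIC))
    np.savez(f'{n}0.npz',im=d['image'],w=cloud(d,R,t),K=d['K'],R=R,t=t); print(n,-R.T@t,R[2])
print(telemetry.observe())
E
```

```text
top [ 0.41650527 -0.00443906  1.2328186 ] [ 9.90974088e-02  2.27826790e-04 -9.95077711e-01]
side [1.31688623 1.08952115 1.22609344] [-0.4487304  -0.63598819 -0.62782167]
{'time_s': 0.1, 'q': array([-8.93982999e+01,  2.18378342e+01,  7.43789374e+01, -7.08182078e-04,
        8.38585751e+01, -1.23358535e+01]), 'qvel': array([-0.0035339 , -0.13689399, -0.12351053,  0.05304815,  0.14507025,
        0.06708212]), 'joint_efforts': array([ 3.76233380e-03, -4.49217474e+01, -2.31654078e+01, -1.88793406e-04,
        3.71965813e-03, -4.39025627e-06]), 'position': array([ 0.12313066, -0.53580481,  0.25577557]), 'tool_rot': array([[ 9.74614365e-01,  2.23890239e-01, -2.60984101e-05],
       [ 2.23890079e-01, -9.74613515e-01,  1.31484633e-03],
       [ 2.68945396e-04, -1.28731130e-03, -9.99999135e-01]]), 'ft_force': array([ 0.17119907, -0.5020615 ,  1.02204433]), 'wrist_torque': array([-0.04967761,  0.03242862,  0.01926991]), 'gripper_force': 0.0, 'grip_width': 0.08582773017727124}
```

View pics/top0.png

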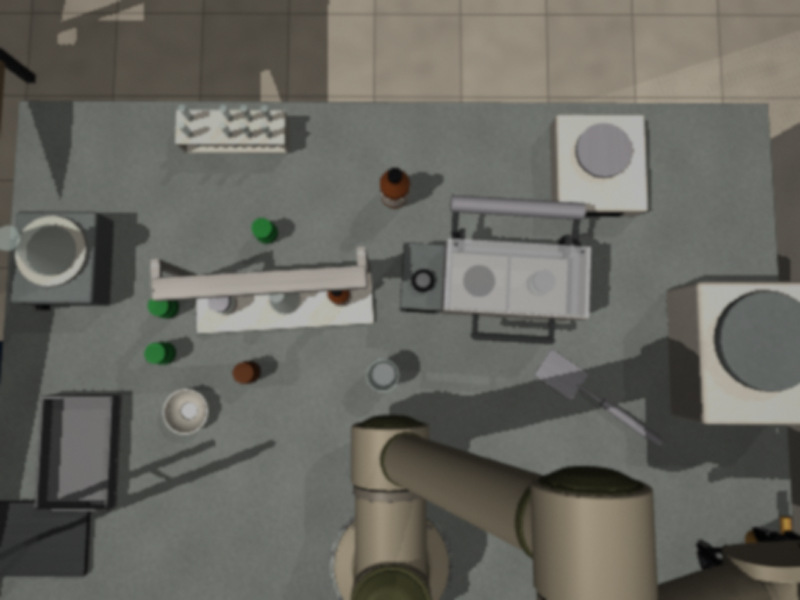

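View pics/side0.png

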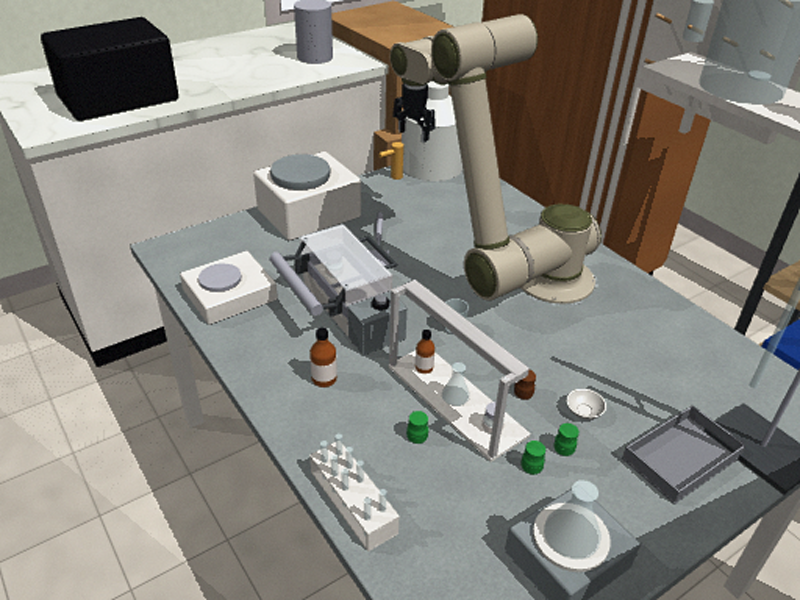

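Top view: the bath is at (518,280), with the empty pad in the left bay at (480,281), the old jar at (540,281) and the button at (423,280). On the lamp stand, the steel-capped clear jar is at (217,303), the flask at (280,300) and the tall bottle at (340,297). Candidates for the jar are the clear one at (217,303), green ones at (162,305), (158,352) and (263,230), and a brown one at (245,372). Only the clear one fits, because it is glass with a steel cap and stands on the stand. I'll confirm this with a crop.

```bash
python3 - <<'E'
from h import *
T=np.load('top0.npz');S=np.load('side0.npz')
def proj(D,p):
    c=D['R']@np.array(p)+D['t']; q=D['K']@c; return q[:2]/q[2]
print('K',T['K'][0,0],T['K'][1,1])
a=cv2.resize(T['im'][165:220,90:250],(800,275),interpolation=cv2.INTER_CUBIC)
b=cv2.resize(S['im'][215:300,230:350],(452,320),interpolation=cv2.INTER_CUBIC)
b=cv2.copyMakeBorder(b,0,0,0,800-452,cv2.BORDER_CONSTANT)
cv2.imwrite('pics/crop.png',np.vstack([a,b])[:,:,::-1])
def rect(W,m,n):
    p=W[m][:,:2].astype(np.float32); 
    r=cv2.minAreaRect(p*1000); print(n,len(p),r, 'med z',np.nanmedian(W[m][:,2]))
for nm,D in(('top',T),('side',S)):
    W=D['w']; x,y,z=W[...,0],W[...,1],W[...,2]
    def px(u,v): u,v=int(u*.64),int(v*.64); return W[v,u].round(3)
    if nm=='top':
        for n,u,v in [('bar',260,283),('blockcorner',415,255),('btn',423,280),('pad',480,281),('oldjar',541,281),('jar',217,303),('flask',280,300),('tall',340,297),('handle',513,339),('roller',520,208),('beaker',383,375)]: print(n,px(u,v))
    rect(W,(z>.225)&(z<.25)&(x>.3)&(x<.8)&(y>.03)&(y<.6),nm+' bar')
    rect(W,(z>.098)&(z<.112)&(x>.4)&(x<.75)&(y>-.13)&(y<.0),nm+' block')
    m=(z>.120)&(z<.135)&(x>.45)&(x<.7)&(y>-.12)&(y<0.02); rect(W,m,nm+' btn')
    m=(z>.008)&(z<.018)&(x>.4)&(x<.65)&(y>.03)&(y<.5); rect(W,m,nm+' board')
E
```

```text
K 383.85407808330314 383.85407808330314
bar [0.532 0.221 0.238]
blockcorner [ 0.602 -0.041  0.104]
btn [ 0.551 -0.055  0.13 ]
pad [ 0.549 -0.159  0.153]
oldjar [ 0.549 -0.269  0.153]
jar [0.514 0.342 0.076]
flask [0.514 0.211 0.11 ]
tall [0.522 0.101 0.098]
handle [ 0.445 -0.22   0.136]
roller [ 0.687 -0.236  0.133]
beaker [0.371 0.019 0.006]
top bar 2191 ((548.3587646484375, 224.138671875), (68.9124526977539, 360.53948974609375), 3.7108399868011475) med z 0.23931143802735774
top block 1038 ((620.7073364257812, -69.55354309082031), (263.3575744628906, 122.94313049316406), 3.3431639671325684) med z 0.105711531266694
top btn 132 ((596.6195678710938, -80.07496643066406), (75.41026306152344, 204.912109375), 88.35926055908203) med z 0.12752357387321833
top board 1972 ((527.535400390625, 251.0124969482422), (241.55723571777344, 424.7552185058594), 5.388582229614258) med z 0.01272631804722656
side bar 1151 ((547.875732421875, 222.97262573242188), (72.28118896484375, 365.758544921875), 3.564911365509033) med z 0.238212312254685
side block 418 ((611.9209594726562, -69.80091094970703), (244.97840881347656, 122.66887664794922), 3.6025075912475586) med z 0.10565649481635978
side btn 157 ((599.6150512695312, -74.54197692871094), (76.54895782470703, 202.61001586914062), 82.09754180908203) med z 0.1269001999785779
side board 1623 ((523.52001953125, 257.66796875), (450.8209533691406, 249.81675720214844), 87.49791717529297) med z 0.012369369061176081
```

View pics/crop.png

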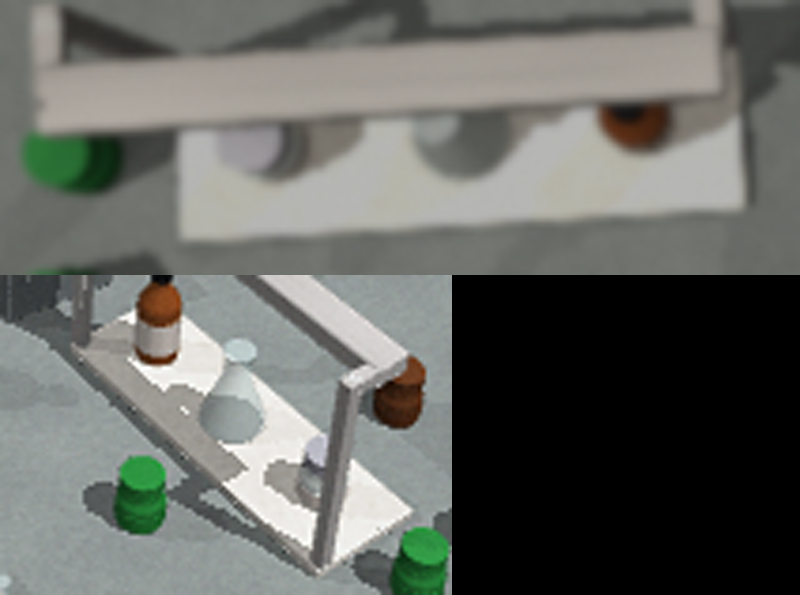

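The crop confirms it: the clear jar with the steel cap is in the leftmost place on the stand. Next I'll do a finer fit of the bath, bar and jar.

```bash
python3 - <<'E'
from h import *
T=np.load('top0.npz');S=np.load('side0.npz')
def comp(m,seed):
    n,l=cv2.connectedComponents(m.astype(np.uint8),connectivity=4); return (l==l[seed]) if m[seed] else None
for nm,D,seeds in(('top',T,dict(block=(415,262),)),('side',S,dict(block=None))):
    W=D['w']; x,y,z=W[...,0],W[...,1],W[...,2]; im=D['im'].astype(int)
    m=(z>.232)&(z<.245)&(x>.45)&(x<.62)&(y>.03)&(y<.42)
    p=W[m][:,:2]
    # bar front edge: min x per y bin
    ys=np.arange(.06,.39,.01); f=np.array([(yy,np.percentile(p[abs(p[:,1]-yy)<.005,0],3)) for yy in ys if (abs(p[:,1]-yy)<.005).sum()>3])
    c=np.polyfit(f[:,0],f[:,1],1); print(nm,'bar front x=',c, 'yaw',-np.degrees(np.arctan(c[0])),'y ends',np.percentile(p[:,1],[.5,99.5]))
    def rect(m,n):
        p=W[m][:,:2].astype(np.float32); r=cv2.minAreaRect(p*1000); print(nm,n,len(p),np.round(r[0],1),np.round(r[1],1),round(r[2],2),'med',np.median(W[m],0).round(4))
    m=(z>.1)&(z<.111)&(x>.45)&(x<.65)&(y>-.105)&(y<-.0)
    m=cv2.morphologyEx(m.astype(np.uint8),cv2.MORPH_OPEN,np.ones((3,3)))>0
    n,l,st,_=cv2.connectedComponentsWithStats(m.astype(np.uint8))
    k=1+np.argmax(st[1:,4]); rect(l==k,'block')
    rect((z>.122)&(z<.135)&(abs(x-.55)<.025)&(abs(y+.055)<.025),'btn')
    rect((z>.06)&(z<.08)&(x>.46)&(x<.58)&(y>.30)&(y<.39),'jarcap')
    # lid roof
    m=(z>.147)&(z<.162)&(x>.4)&(x<.72)&(y>-.4)&(y<-.06); rect(m,'roof')
    m=(z>.12)&(z<.142)&(x>.4)&(x<.465)&(y>-.4)&(y<-.06); 
    if m.sum()>5: rect(m,'handle')
    m=(z>.12)&(z<.15)&(x>.65)&(x<.75)&(y>-.4)&(y<-.06); rect(m,'roller')
    m=(z>.06)&(z<.08)&(x>.3)&(x<.45)&(y>-.02)&(y<.08); 
    if m.sum(): rect(m,'beaker')
E
```

```text
top bar front x= [-0.06324707  0.52937711] yaw 3.618969910404203 y ends [0.04416707 0.40224564]
top block 934 [562.8 -56.9] [ 80.  125.5] 86.79 med [ 0.5694 -0.0561  0.1057]
top btn 70 [551.9 -56.6] [26.1 23.7] 89.5 med [ 0.5516 -0.0551  0.1273]
top jarcap 118 [509.7 338.4] [27.4 41.5] 1.41 med [0.5112 0.3358 0.0724]
top roof 4236 [ 552.5 -226.6] [260.8 131.7] 86.76 med [ 0.5515 -0.2266  0.1559]
top handle 290 [ 450.6 -219.4] [ 28.6 151.6] 0.08 med [ 0.445  -0.2223  0.136 ]
top roller 901 [ 689.  -234.7] [250.4  41. ] 85.55 med [ 0.6895 -0.2357  0.1313]
top beaker 92 [374.   19.2] [61.  61.3] 45.45 med [0.3708 0.0205 0.0742]
side bar front x= [-0.06872898  0.53219749] yaw 3.9316973459956137 y ends [0.04529085 0.40363144]
side block 254 [581.5 -60.6] [85.8 86.5] 87.14 med [ 0.5917 -0.0573  0.1055]
side btn 31 [553.8 -53.8] [29.8 24.1] 81.89 med [ 0.555  -0.0548  0.1267]
side jarcap 55 [542.  350.9] [92.2 18.3] 43.92 med [0.5257 0.3328 0.0715]
side roof 1277 [ 553.5 -227.8] [271.4 133.8] 87.55 med [ 0.5558 -0.2137  0.1552]
side handle 102 [ 450.1 -218.8] [152.2  26.3] 88.61 med [ 0.4482 -0.2202  0.1348]
side roller 334 [ 689.  -232.8] [256.7  43.6] 85.71 med [ 0.6969 -0.2219  0.13  ]
side beaker 62 [361.5  16.6] [41.7 63.5] 7.7 med [0.3557 0.0076 0.0701]
```

```bash
cat >> h.py <<'E'
from scipy.spatial.transform import Rotation as Ro, Slerp
def Rdown(yaw,tilt=0):
    """tool x at yaw (deg) when pointing down; tilt leans tool z towards world +x-ish (bath/bar front->back dir) """
    R=Ro.from_euler('z',yaw,degrees=True)*Ro.from_matrix(np.diag([1.,-1,-1]))
    return R
def plan(wps,grip,P=None,Rm=None):
    """wps: list of (pos,Rotation,nrows)"""
    s=telemetry.observe()
    P=np.array(s['position'] if P is None else P); Rm=Ro.from_matrix(s['tool_rot']) if Rm is None else Rm
    out=[]
    for pos,Rt,n in wps:
        P0,R0=P,Rm; sl=Slerp([0,1],Ro.concatenate([R0,Rt]))
        for i in range(1,n+1):
            pt=P0+(np.array(pos)-P0)*i/n; rt=sl(i/n)
            d=np.round(Rm.inv().apply(pt-P),3); a=np.round((Rm.inv()*rt).as_rotvec(),3)
            if np.linalg.norm(d)>.0625 or np.linalg.norm(a)>.186: print('TOO BIG',np.linalg.norm(d),np.linalg.norm(a))
            P=P+Rm.apply(d); Rm=Rm*Ro.from_rotvec(a)
            out.append([*(d+0.),*(a+0.),grip])
    print('[['+','.join('['+','.join('%g'%v for v in r)+']' for r in out)+']]',len(out)); return P,Rm
E
python3 - <<'E'
from h import *
Rh=Rdown(86.7)
plan([([.445,-.2205,.256],Rh,10)],-.15)
E
```

```text
[[[0.038,-0.024,0,0,0,-0.129,-0.15],[0.042,-0.018,0,0,0,-0.128,-0.15],[0.043,-0.013,0,0,0,-0.129,-0.15],[0.044,-0.007,0,0,0,-0.129,-0.15],[0.045,-0.002,0,0,-0.001,-0.129,-0.15],[0.045,0.004,0,0,0,-0.128,-0.15],[0.044,0.01,0,-0.001,0,-0.129,-0.15],[0.042,0.016,0,0,0,-0.129,-0.15],[0.04,0.021,0,0,0,-0.129,-0.15],[0.037,0.026,0,0,0,-0.128,-0.15]]] 10
```

Emit:
{"fn": "send_rows", "kwargs": {
  "deltas": [
    [[0.038, -0.024, 0, 0, 0, -0.129, -0.15], [0.042, -0.018, 0, 0, 0, -0.128, -0.15], [0.043, -0.013, 0, 0, 0, -0.129, -0.15], [0.044, -0.007, 0, 0, 0, -0.129, -0.15], [0.045, -0.002, 0, 0, -0.001, -0.129, -0.15], [0.045, 0.004, 0, 0, 0, -0.128, -0.15], [0.044, 0.01, 0, 0, 0, -0.129, -0.15], [0.042, 0.016, 0, 0, 0, -0.129, -0.15], [0.04, 0.021, 0, 0, 0, -0.129, -0.15], [0.037, 0.026, 0, 0, 0, -0.128, -0.15], [0, 0, 0, 0, 0, 0, -0.15]]
  ],
  "squeeze": 25
}}

```text
time_s: 1.48
position: [0.4466, -0.2189, 0.2557]
tool_rot: [[0.053, 0.999, -0.001], [0.999, -0.053, 0.0], [0.0, -0.001, -1.0]]
ft_force: [0.0, 0.1, 0.3]
grip_width: 0.0364
gripper_force: 0.0
```

```bash
python3 - <<'E'
from h import *
s=telemetry.observe();print(s['position'],s['q'],s['grip_width'],s['time_s'],s['ft_force'])
plan([([.445,-.2205,.136],Rdown(86.7),4)],-.15)
E
```

```text
[ 0.4466411  -0.21885712  0.25571665] [-3.97517744e+01  1.65733018e+01  8.24372568e+01 -3.78722418e-02
  8.10397920e+01 -3.66966602e+01] 0.036429192866051105 1.475 [0.04085257 0.08608739 0.30872439]
[[[0,0,0.03,0,0,0.001,-0.15],[-0.001,-0.001,0.03,-0.001,0,0.001,-0.15],[0,0,0.03,0,0,0.001,-0.15],[-0.001,0,0.03,0,0,0.001,-0.15]]] 4
```

Emit:
{"fn": "send_rows", "kwargs": {
  "deltas": [
    [[-0.001, -0.001, 0.03, 0, 0, 0, -0.15], [-0.001, -0.001, 0.03, 0, 0, 0, -0.15], [0, 0, 0.03, 0, 0, 0, -0.15], [0, 0, 0.03, 0, 0, 0, -0.15], [0, 0, 0, 0, 0, 0, -1], [0, 0, 0, 0, 0, 0, -1], [0, 0, 0, 0, 0, 0, -1], [0, 0, 0, 0, 0, 0, -1]]
  ],
  "squeeze": 25
}}

```text
time_s: 2.48
position: [0.444, -0.2233, 0.1366]
tool_rot: [[0.059, 0.998, 0.002], [0.998, -0.059, -0.001], [-0.001, 0.002, -1.0]]
ft_force: [7.6, 0.8, -3.4]
grip_width: 0.0131
gripper_force: 26.4
```

```bash
cat >>h.py <<'E'
bx=np.array([.9983,-.0576,0]); by=np.array([.0576,.9983,0]); bo=np.array([.553,-.2266,0]); hinge=bo+85*bx/1000+[0,0,.105]
def lidpose(th,tilt,off=0.006,ry=0):
    a=np.radians(7.38)+th; h=hinge+.1946*(-np.cos(a)*bx+np.sin(a)*np.array([0,0,1]))
    R=Ro.from_rotvec(-by*tilt)*Rdown(86.7)   # tilt>0: tool z leans towards +bx
    return h-off*R.as_matrix()[:,2]+ry*by, R
E
python3 - <<'E'
from h import *
s=telemetry.observe();print(s['position'],s['grip_width'],s['ft_force'],lidpose(0,0)[0],lidpose(.5,.5)[1].as_matrix()[:,2])
w=[(*lidpose(t,.35*t),1) for t in np.arange(1,11)*.12]
P,R=plan(w,-1); print(P)
w=[(*lidpose(t,.35*t),1) for t in (1.3,1.4,1.46)]
plan(w,-1,P,R)
E
```

```text
[ 0.44402015 -0.22334934  0.13659575] 0.013135155591720333 [ 7.62191302  0.81775384 -3.38894997] [ 0.44519563 -0.22037989  0.13599626] [ 0.47861212 -0.027615   -0.87759207]
[[[0.003,0.005,-0.022,-0.04,0.001,-0.001,-1],[0,0.008,-0.022,-0.042,0,0,-1],[0,0.011,-0.021,-0.042,0,0,-1],[0,0.014,-0.018,-0.042,0,0,-1],[0,0.018,-0.015,-0.042,0,0,-1],[0,0.019,-0.013,-0.042,0,0,-1],[0,0.021,-0.009,-0.042,0,0,-1],[0,0.022,-0.006,-0.042,0,0,-1],[0,0.023,-0.002,-0.042,0,0,-1],[0,0.023,0.002,-0.042,0,0,-1]]] 10
[ 0.58846704 -0.22866882  0.29905711]
[[[0,0.019,0.004,-0.035,0.001,0,-1],[0,0.018,0.007,-0.035,0,0,-1],[0,0.01,0.006,-0.021,0,0,-1]]] 3
```

Emit:
{"fn": "send_rows", "kwargs": {
  "deltas": [
    [[0.002, 0.006, -0.022, -0.04, 0, 0, -1], [0, 0.008, -0.022, -0.042, 0, 0, -1], [0, 0.011, -0.021, -0.042, 0, 0, -1], [0, 0.014, -0.018, -0.042, 0, 0, -1], [0, 0.018, -0.015, -0.042, 0, 0, -1], [0, 0.019, -0.013, -0.042, 0, 0, -1], [0, 0.021, -0.009, -0.042, 0, 0, -1], [0, 0.022, -0.006, -0.042, 0, 0, -1], [0, 0.023, -0.002, -0.042, 0, 0, -1], [0, 0.023, 0.002, -0.042, 0, 0, -1]]
  ]
}}

```text
time_s: 3.72
position: [0.589, -0.2306, 0.2995]
tool_rot: [[0.06, 0.912, 0.406], [0.998, -0.053, -0.027], [-0.003, 0.407, -0.913]]
ft_force: [-3.1, -4.1, 4.9]
grip_width: 0.0134
gripper_force: 27.4
```

```bash
python3 - <<'E'
from h import *
s=telemetry.observe();print(s['position'],s['q'],s['grip_width'],s['ft_force'],lidpose(1.2,.42)[0])
w=[(*lidpose(t,.35*t),1) for t in (1.3,1.4,1.46)]
plan(w,-1)
E
```

```text
[ 0.58902286 -0.23055955  0.29947521] [-36.88410459  20.2214028   72.9489806   13.95850336  66.979454
 -36.7182172 ] 0.013431404619852896 [-3.07556867 -4.13007305  4.90922363] [ 0.58885918 -0.22866901  0.29940847]
[[[0.002,0.018,0.004,-0.036,0.004,-0.001,-1],[0,0.018,0.007,-0.035,0,0,-1],[0,0.011,0.006,-0.021,0,0,-1]]] 3
```

Emit:
{"fn": "send_rows", "kwargs": {
  "deltas": [
    [[0.001, 0.018, 0.004, -0.036, 0.002, 0, -1], [0, 0.018, 0.007, -0.035, 0, 0, -1], [0, 0.011, 0.006, -0.021, 0, 0, -1], [0, 0, 0, 0, 0, 0, -1], [0, 0, 0, 0, 0, 0, 0], [0, 0, 0, 0, 0, 0, 0], [0, 0, -0.03, 0, 0, 0, 0], [0, 0, -0.04, 0, 0, 0, 0], [0, 0, -0.04, 0, 0, 0, 0], [0, 0, 0, 0, 0, 0, 0.8], [0, 0, 0, 0, 0, 0, 0.8], [0, 0, 0, 0, 0, 0, 0.8]]
  ]
}}

```text
time_s: 5.22
position: [0.5855, -0.2279, 0.3977]
tool_rot: [[0.057, 0.873, 0.485], [0.998, -0.051, -0.025], [0.003, 0.486, -0.874]]
ft_force: [-0.1, 0.6, -0.3]
grip_width: 0.0768
gripper_force: 0.0
```

```bash
cat >>h.py <<'E'
def Rfront(tilt,yaw=0):
    "tool y along +y, z leaning forward(+x) by tilt"
    t=np.radians(tilt); z=np.array([np.sin(t),0,-np.cos(t)]); y=np.array([0,1.,0]); x=np.cross(y,z)
    return Ro.from_euler('z',yaw,degrees=True)*Ro.from_matrix(np.stack([x,y,z],1))
E
python3 - <<'E'
from h import *
s=telemetry.observe();print(s['position'],s['q'],s['ft_force'],s['time_s'])
d,R,t=get('top'); W=cloud(d,R,t); im=d['image']
cv2.imwrite('pics/top1.png',cv2.resize(im[130:230,240:400,::-1],(800,500),interpolation=cv2.INTER_CUBIC))
x,y,z=W[...,0],W[...,1],W[...,2]
m=(z>.055)&(z<.068)&(im.max(2)<75)&(x>.48)&(x<.62)&(y>-.25)&(y<-.1)
print('pad',m.sum(), [ (c,r) for c,r in [cv2.minEnclosingCircle((W[m][:,:2]*1000).astype(np.float32))]], np.median(W[m],0), np.mean(W[m],0))
m=(z>.27)&(x>.58)&(x<.75)&(y>-.32)&(y<-.13); print('handle',np.median(W[m],0))
Rj=Rfront(33)
print(Rj.as_matrix())
g=np.array([.519,.3388,.043]); zt=Rj.as_matrix()[:,2]
pre=g-.006*zt-.13*zt
print('pre',pre)
P,_=plan([([.45,-.10,.40],Ro.from_matrix(s['tool_rot']),4)],.8)
P,R1=plan([([.40,.15,.36],Rj,12)],.8,P,Ro.from_matrix(s['tool_rot']))
plan([(pre,Rj,5)],.8,P,R1)
E
```

```text
[ 0.58552497 -0.22789493  0.39771003] [-38.15699152  15.79484603  65.06629978  16.81021613  75.33644738
 -35.69416305] [-0.10414137  0.63994634 -0.29406223] 5.225
pad 283 [((559.050048828125, -169.26573181152344), 29.33477210998535)] [ 0.55945862 -0.16845066  0.06379794] [ 0.55874479 -0.16883939  0.06383148]
handle [ 0.61754776 -0.22101455  0.45782325]
[[-0.83867057  0.          0.54463904]
 [ 0.          1.          0.        ]
 [-0.54463904  0.         -0.83867057]]
pre [0.44492909 0.3388     0.1570592 ]
[[[0.03,-0.031,-0.018,0,0,0,0.8],[0.03,-0.031,-0.017,0,0,0,0.8],[0.03,-0.031,-0.018,0,0,0,0.8],[0.03,-0.031,-0.018,0,0,0,0.8]]] 4
[[[0.021,-0.006,0,-0.006,-0.003,-0.135,0.8],[0.021,-0.004,0.001,-0.007,-0.003,-0.135,0.8],[0.021,0,0,-0.006,-0.002,-0.135,0.8],[0.022,0.002,0,-0.006,-0.003,-0.135,0.8],[0.021,0.005,0,-0.007,-0.003,-0.135,0.8],[0.02,0.008,0,-0.006,-0.002,-0.135,0.8],[0.018,0.01,0,-0.006,-0.003,-0.135,0.8],[0.017,0.013,0.001,-0.006,-0.003,-0.135,0.8],[0.016,0.016,0,-0.007,-0.003,-0.135,0.8],[0.013,0.017,0,-0.006,-0.003,-0.135,0.8],[0.01,0.018,0,-0.007,-0.002,-0.135,0.8],[0.008,0.02,0.001,-0.006,-0.003,-0.135,0.8]]] 12
[[[0.015,0.038,0.039,0,0,0,0.8],[0.014,0.038,0.039,0,0,0,0.8],[0.015,0.037,0.039,0,0,0,0.8],[0.015,0.038,0.039,0,0,0,0.8],[0.014,0.038,0.038,0,0,0,0.8]]] 5
```

View pics/top1.png

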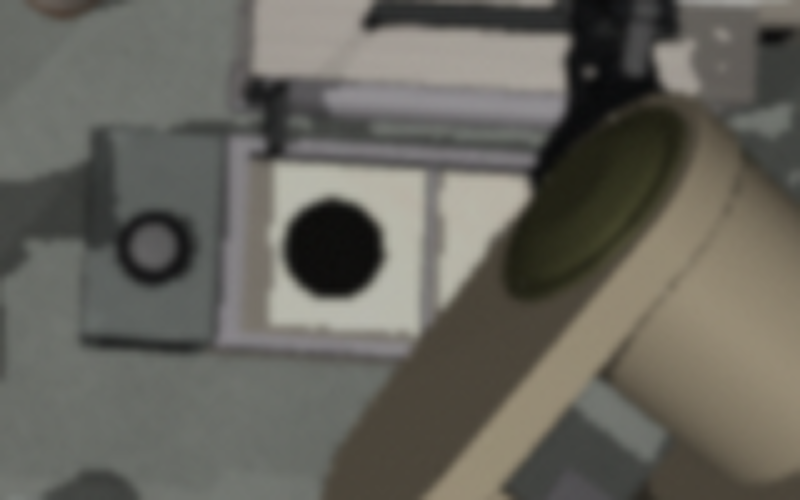

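The lid stands open, and the black pad at crop (333,247) is free. Moving on to the jar.

Emit:
{"fn": "send_rows", "kwargs": {
  "deltas": [
    [[0.03, -0.031, -0.018, 0, 0, 0, 0.8], [0.03, -0.031, -0.017, 0, 0, 0, 0.8], [0.03, -0.031, -0.018, 0, 0, 0, 0.8], [0.03, -0.031, -0.018, 0, 0, 0, 0.8]]
  ]
}}

```text
time_s: 5.78
position: [0.4485, -0.099, 0.4002]
tool_rot: [[0.057, 0.872, 0.486], [0.998, -0.051, -0.026], [0.002, 0.487, -0.874]]
ft_force: [-0.8, 0.2, -0.5]
grip_width: 0.077
gripper_force: 0.0
```

Emit:
{"fn": "send_rows", "kwargs": {
  "deltas": [
    [[0.021, -0.006, 0, -0.006, -0.003, -0.135, 0.8], [0.021, -0.004, 0.001, -0.007, -0.003, -0.135, 0.8], [0.021, 0, 0, -0.006, -0.002, -0.135, 0.8], [0.022, 0.002, 0, -0.006, -0.003, -0.135, 0.8], [0.021, 0.005, 0, -0.007, -0.003, -0.135, 0.8], [0.02, 0.008, 0, -0.006, -0.002, -0.135, 0.8], [0.018, 0.01, 0, -0.006, -0.003, -0.135, 0.8], [0.017, 0.013, 0.001, -0.006, -0.003, -0.135, 0.8], [0.016, 0.016, 0, -0.007, -0.003, -0.135, 0.8], [0.013, 0.017, 0, -0.006, -0.003, -0.135, 0.8], [0.01, 0.018, 0, -0.007, -0.002, -0.135, 0.8], [0.008, 0.02, 0.001, -0.006, -0.003, -0.135, 0.8]]
  ]
}}

```text
time_s: 7.28
position: [0.4003, 0.1503, 0.3598]
tool_rot: [[-0.838, -0.004, 0.546], [-0.005, 1.0, -0.001], [-0.546, -0.004, -0.838]]
ft_force: [0.6, -0.2, -0.4]
grip_width: 0.0767
gripper_force: 0.0
```

```bash
python3 - <<'E'
from h import *
s=telemetry.observe();print(s['position'],s['q'],s['ft_force'],s['time_s'])
Rj=Rfront(33); g=np.array([.519,.3388,.043]); zt=Rj.as_matrix()[:,2]
pre=g-.136*zt
P,R=plan([(pre,Rj,8)],.8)
plan([(g-.006*zt,Rj,5)],.8,P,R)
E
```

```text
[0.4003285  0.15031515 0.35982134] [  6.7259655   -6.38480492  97.40548891  -4.48609752  56.16773965
 -82.15462109] [ 0.56269521 -0.2446499  -0.37377467] 7.275
[[[0.009,0.024,0.024,0,0,0.001,0.8],[0.009,0.023,0.025,0,0,0,0.8],[0.009,0.024,0.024,0,0.001,0.001,0.8],[0.009,0.023,0.024,-0.001,0,0.001,0.8],[0.009,0.024,0.024,0,0,0,0.8],[0.009,0.024,0.025,0,0,0.001,0.8],[0.01,0.023,0.024,0,0,0.001,0.8],[0.009,0.024,0.024,0,0,0,0.8]]] 8
[[[0,0,0.026,0,0,0,0.8],[0,0,0.026,0,0,0,0.8],[0,0,0.026,0,0,0,0.8],[0,0,0.026,0,0,0,0.8],[0,0,0.026,0,0,0,0.8]]] 5
```

Emit:
{"fn": "send_rows", "kwargs": {
  "deltas": [
    [[0.009, 0.024, 0.024, 0, 0, 0.001, 0.8], [0.009, 0.023, 0.025, 0, 0, 0, 0.8], [0.009, 0.024, 0.024, 0, 0.001, 0.001, 0.8], [0.009, 0.023, 0.024, 0, 0, 0.001, 0.8], [0.009, 0.024, 0.024, 0, 0, 0, 0.8], [0.009, 0.024, 0.025, 0, 0, 0.001, 0.8], [0.01, 0.023, 0.024, 0, 0, 0.001, 0.8], [0.009, 0.024, 0.024, 0, 0, 0, 0.8], [0, 0, 0.02, 0, 0, 0, 0.8], [0, 0, 0.02, 0, 0, 0, 0.8], [0, 0, 0.02, 0, 0, 0, 0.8], [0, 0, 0, 0, 0, 0, 0.8]]
  ]
}}

```text
time_s: 8.78
position: [0.479, 0.3371, 0.1066]
tool_rot: [[-0.839, 0.006, 0.544], [0.005, 1.0, -0.003], [-0.544, 0.0, -0.839]]
ft_force: [0.2, 0.3, 0.1]
grip_width: 0.0768
gripper_force: 0.0
```

```bash
python3 - <<'E'
from h import *
s=telemetry.observe();print(s['position'],s['q'],s['ft_force'],s['time_s'])
d,R,t=get('side'); cv2.imwrite('pics/side2.png',cv2.resize(d['image'][190:310,240:400,::-1],(800,600),interpolation=cv2.INTER_CUBIC))
Rj=Rfront(33); g=np.array([.519,.3388,.043]); zt=Rj.as_matrix()[:,2]
plan([(g-.006*zt,Rj,4)],.8)
for p in ([.519,.339,.072],[.519,.339,.012],s['position']+.025*s['tool_rot'][:,2]):
    q=d['K']@(R@np.array(p)+t); q=q[:2]/q[2]; print((q-[240,190])*5)
E
```

```text
[0.47901081 0.33713897 0.10659637] [ 29.86484362  29.13811208  98.97940217 -36.52077855  27.39222072
 -30.62385255] [0.16882089 0.30927146 0.10786777] 8.775
[[[0,0,0.017,-0.001,0,-0.001,0.8],[0.001,0.001,0.018,0,0,-0.002,0.8],[0,0,0.017,-0.001,0,-0.001,0.8],[0,0,0.018,0,0.001,-0.001,0.8]]] 4
[378.59755747 360.68056477]
[369.08990637 420.32630392]
[408.91747749 329.2830023 ]
```

View pics/side2.png

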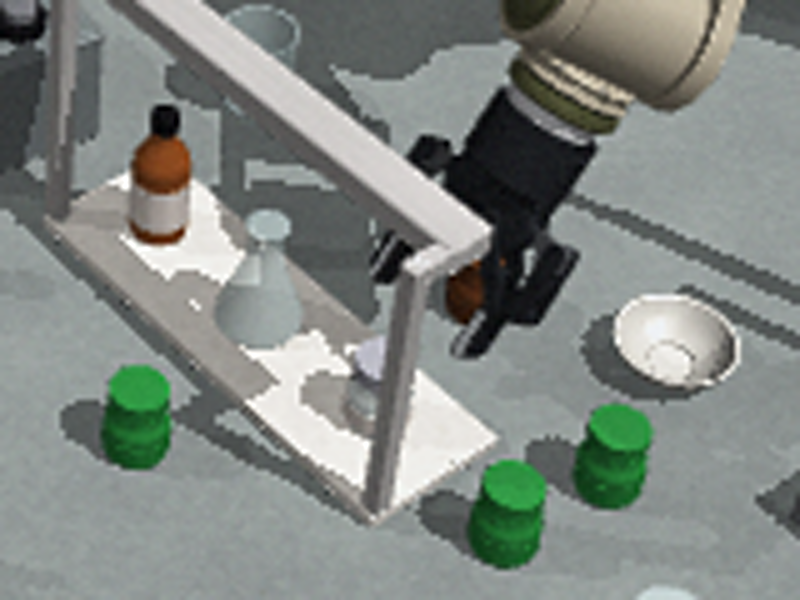

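The side crop shows the cap at (375,355), where I predicted it, with the fingers straddling it in line. Advancing and closing.

Emit:
{"fn": "send_rows", "kwargs": {
  "deltas": [
    [[0, 0, 0.017, 0, 0, -0.001, 0.8], [0.001, 0.001, 0.018, 0, 0, -0.002, 0.8], [0, 0.001, 0.017, 0, 0, -0.001, 0.8], [0, 0, 0.018, 0, 0, -0.001, 0.8], [0, 0, 0, 0, 0, 0, -0.5], [0, 0, 0, 0, 0, 0, -0.5], [0, 0, 0, 0, 0, 0, -0.5], [0, 0, 0, 0, 0, 0, -0.5], [0, 0, 0, 0, 0, 0, -0.5]]
  ],
  "squeeze": 30
}}

```text
time_s: 9.95
position: [0.5156, 0.3403, 0.0487]
tool_rot: [[-0.838, 0.0, 0.546], [-0.001, 1.0, -0.001], [-0.546, -0.001, -0.838]]
ft_force: [-0.3, 0.3, -1.3]
grip_width: 0.0443
gripper_force: 30.7
```

```bash
python3 - <<'E'
from h import *
s=telemetry.observe();print(s['position'],s['q'],s['ft_force'],s['grip_width'],s['gripper_force'])
Ra=Ro.from_matrix(s['tool_rot']); p=s['position']
P,R=plan([(p+[0,0,.012],Ra,2),(p+[-.10,0,.08],Ra,4),([.38,.2,.34],Ra,6)],-.5)
E
```

```text
[0.51563578 0.3402631  0.04866864] [ 28.07718928  36.73255957  97.03850193 -43.43432548  22.03478682
 -24.67175864] [-0.26667061  0.27814976 -1.25809634] 0.04434017649913105 30.695897653567954
[[[-0.003,0,-0.005,0,0,0,-0.5],[-0.004,0,-0.005,0,0,0,-0.5],[0.012,0,-0.028,0,0,0,-0.5],[0.012,0,-0.028,0,0,0,-0.5],[0.011,0,-0.028,0,0,0,-0.5],[0.012,0,-0.028,0,0,0,-0.5],[-0.014,-0.023,-0.033,0,0,0,-0.5],[-0.014,-0.024,-0.032,0,0,0,-0.5],[-0.015,-0.023,-0.033,0,0,0,-0.5],[-0.014,-0.024,-0.033,0,0,0,-0.5],[-0.014,-0.023,-0.032,0,0,0,-0.5],[-0.014,-0.024,-0.033,0,0,0,-0.5]]] 12
```

Emit:
{"fn": "send_rows", "kwargs": {
  "deltas": [
    [[-0.003, 0, -0.005, 0, 0, 0, -0.5], [-0.004, 0, -0.005, 0, 0, 0, -0.5], [0.012, 0, -0.028, 0, 0, 0, -0.5], [0.012, 0, -0.028, 0, 0, 0, -0.5], [0.012, 0, -0.028, 0, 0, 0, -0.5], [0.012, 0, -0.028, 0, 0, 0, -0.5], [-0.014, -0.023, -0.033, 0, 0, 0, -0.5], [-0.014, -0.024, -0.032, 0, 0, 0, -0.5], [-0.015, -0.023, -0.033, 0, 0, 0, -0.5], [-0.014, -0.024, -0.033, 0, 0, 0, -0.5], [-0.014, -0.023, -0.032, 0, 0, 0, -0.5], [-0.014, -0.024, -0.033, 0, 0, 0, -0.5]]
  ]
}}

```text
time_s: 11.45
position: [0.3782, 0.1991, 0.3408]
tool_rot: [[-0.838, -0.001, 0.546], [-0.001, 1.0, -0.0], [-0.546, -0.001, -0.838]]
ft_force: [-0.5, 0.6, -1.1]
grip_width: 0.0447
gripper_force: 31.3
```

```bash
python3 - <<'E'
from h import *
s=telemetry.observe();print(s['position'],s['q'],s['ft_force'],s['grip_width'],s['gripper_force'])
Rp=Rfront(33,-3.3)
pad=np.array([.5575,-.169])
h=[pad[0]-.0035,pad[1]]
P,R=plan([([.42,-.04,.34],Rp,6),([h[0],h[1],.26],Rp,6)],-.5)
print(P)
plan([([h[0],h[1],.112],Rp,8)],-.5,P,R)
E
```

```text
[0.37821435 0.19906283 0.34079946] [ 16.89280799  -4.64500651  99.08649854 -11.30140083  54.14519998
 -69.12327532] [-0.47010321  0.60370564 -1.07797405] 0.04470582297223706 31.31925298454007
[[[-0.006,-0.04,0.004,0.005,0,0.008,-0.5],[-0.006,-0.04,0.004,0.005,0.001,0.009,-0.5],[-0.006,-0.039,0.004,0.006,0,0.008,-0.5],[-0.007,-0.04,0.005,0.005,0,0.008,-0.5],[-0.007,-0.04,0.005,0.005,0,0.008,-0.5],[-0.007,-0.039,0.005,0.005,0.001,0.009,-0.5],[-0.013,-0.02,0.024,0,0,0,-0.5],[-0.012,-0.02,0.024,0,0,0,-0.5],[-0.013,-0.021,0.024,0,0,0,-0.5],[-0.012,-0.02,0.024,0,0,0,-0.5],[-0.013,-0.02,0.024,0,0,0,-0.5],[-0.012,-0.02,0.024,0,0,0,-0.5]]] 12
[ 0.55413046 -0.16894093  0.25953926]
[[[0.01,0,0.015,0,0,0,-0.5],[0.01,0,0.016,0,0,0,-0.5],[0.01,0,0.015,0,0,0,-0.5],[0.01,0,0.016,0,0,0,-0.5],[0.01,0,0.015,0,0,0,-0.5],[0.01,0,0.016,0,0,0,-0.5],[0.01,0,0.015,0,0,0,-0.5],[0.01,0,0.016,0,0,0,-0.5]]] 8
```

Emit:
{"fn": "send_rows", "kwargs": {
  "deltas": [
    [[-0.006, -0.04, 0.004, 0.005, 0, 0.008, -0.5], [-0.006, -0.04, 0.004, 0.005, 0.001, 0.009, -0.5], [-0.006, -0.039, 0.004, 0.006, 0, 0.008, -0.5], [-0.007, -0.04, 0.005, 0.005, 0, 0.008, -0.5], [-0.007, -0.04, 0.005, 0.005, 0, 0.008, -0.5], [-0.007, -0.039, 0.005, 0.005, 0.001, 0.009, -0.5], [-0.013, -0.02, 0.024, 0, 0, 0, -0.5], [-0.012, -0.02, 0.024, 0, 0, 0, -0.5], [-0.013, -0.021, 0.024, 0, 0, 0, -0.5], [-0.012, -0.02, 0.024, 0, 0, 0, -0.5], [-0.013, -0.02, 0.024, 0, 0, 0, -0.5], [-0.012, -0.02, 0.024, 0, 0, 0, -0.5]]
  ]
}}

```text
time_s: 12.95
position: [0.5551, -0.1691, 0.2582]
tool_rot: [[-0.837, 0.058, 0.544], [0.049, 0.998, -0.032], [-0.545, -0.001, -0.839]]
ft_force: [0.9, 0.2, -1.2]
grip_width: 0.0441
gripper_force: 31.3
```

Emit:
{"fn": "send_rows", "kwargs": {
  "deltas": [
    [[0.01, 0, 0.015, 0, 0, 0, -0.5], [0.01, 0, 0.016, 0, 0, 0, -0.5], [0.01, 0, 0.015, 0, 0, 0, -0.5], [0.01, 0, 0.016, 0, 0, 0, -0.5], [0.01, 0, 0.015, 0, 0, 0, -0.5], [0.01, 0, 0.016, 0, 0, 0, -0.5], [0, 0, 0, 0, 0, 0, -0.5]]
  ]
}}

```text
time_s: 13.82
position: [0.5544, -0.1683, 0.1468]
tool_rot: [[-0.838, 0.059, 0.542], [0.05, 0.998, -0.031], [-0.543, 0.001, -0.84]]
ft_force: [-0.1, 0.5, -1.1]
grip_width: 0.0444
gripper_force: 31.3
```

```bash
python3 - <<'E'
from h import *
s=telemetry.observe();print(s['position'],s['ft_force'],s['grip_width'],s['gripper_force'])
Rp=Rfront(33,-3.3)
d,R,t=get('top'); W=cloud(d,R,t); a=d['image'][130:230,240:400]
d2,R2,t2=get('side'); b=d2['image'][130:230,150:310]
cv2.imwrite('pics/p3.png',cv2.resize(np.hstack([a,b])[:,:,::-1],(800,250),interpolation=cv2.INTER_CUBIC))
for nm,D in (('top',(d,W)),('side',(d2,cloud(d2,R2,t2)))):
    w=D[1]; im=D[0]['image'].astype(int); x,y,z=w[...,0],w[...,1],w[...,2]
    m=(abs(x-.56)<.05)&(abs(y+.169)<.05)&(z>.14)&(z<.18)&(im.min(2)>90)
    print(nm,m.sum(),w[m].min(0) if m.any() else '',w[m].max(0) if m.any() else '')
plan([([.554,-.169,.112],Rp,3),([.554,-.169,.101],Rp,4)],-.5)
E
```

```text
[ 0.55442084 -0.16833045  0.14683794] [-0.06961135  0.47230703 -1.07354824] 0.04443357833766516 31.32958795496961
top 125 [ 0.5436489  -0.1872254   0.14653875] [ 0.57456047 -0.12252587  0.17561774]
side 87 [ 0.53710301 -0.19783445  0.14021831] [ 0.57748834 -0.13835785  0.17653673]
[[[0.007,0,0.01,0,0,0,-0.5],[0.007,0,0.01,-0.001,0,0,-0.5],[0.007,0,0.01,0,0,-0.001,-0.5],[0.001,0,0.002,0,0,0,-0.5],[0.002,0,0.003,0,0,0,-0.5],[0.001,0,0.002,0,0,0,-0.5],[0.002,0,0.002,0,0,0,-0.5]]] 7
```

View pics/p3.png

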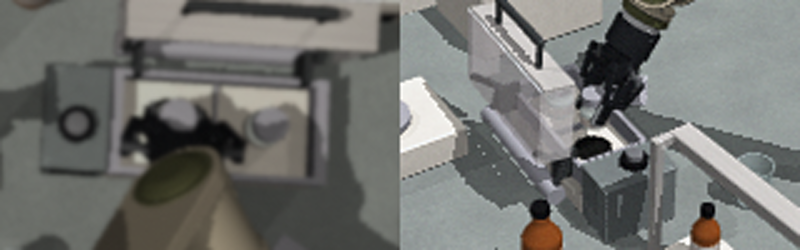

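The jar is held upright over the pad and the lid is still open. Lowering.

Emit:
{"fn": "send_rows", "kwargs": {
  "deltas": [
    [[0.007, 0, 0.01, 0, 0, 0, -0.5], [0.007, 0, 0.01, 0, 0, 0, -0.5], [0.007, 0, 0.01, 0, 0, 0, -0.5], [0.001, 0, 0.002, 0, 0, 0, -0.5], [0.002, 0, 0.003, 0, 0, 0, -0.5], [0.001, 0, 0.002, 0, 0, 0, -0.5], [0.002, 0, 0.002, 0, 0, 0, -0.5], [0, 0, 0, 0, 0, 0, -0.5]]
  ]
}}

```text
time_s: 14.92
position: [0.5532, -0.1685, 0.0999]
tool_rot: [[-0.838, 0.059, 0.543], [0.05, 0.998, -0.032], [-0.544, -0.0, -0.839]]
ft_force: [-0.1, -0.6, -1.6]
grip_width: 0.0444
gripper_force: 31.3
```

Emit:
{"fn": "send_rows", "kwargs": {
  "deltas": [
    [[0.0005, 0, 0.001, 0, 0, 0, -0.5], [0, 0, 0, 0, 0, 0, -0.5]]
  ]
}}

```text
time_s: 15.18
position: [0.5536, -0.1686, 0.0996]
tool_rot: [[-0.837, 0.059, 0.544], [0.049, 0.998, -0.033], [-0.545, -0.001, -0.838]]
ft_force: [-4.3, 1.2, 5.4]
grip_width: 0.0443
gripper_force: 31.9
```

Contact made. Releasing and backing out.

Emit:
{"fn": "send_rows", "kwargs": {
  "deltas": [
    [[0, 0, 0, 0, 0, 0, 0.35], [0, 0, 0, 0, 0, 0, 0.35], [0, 0, 0, 0, 0, 0, 0.35], [0, 0, -0.01, 0, 0, 0, 0.35], [0, 0, -0.02, 0, 0, 0, 0.35], [0, 0, -0.03, 0, 0, 0, 0.35], [0, 0, -0.04, 0, 0, 0, 0.35], [0, 0, -0.05, 0, 0, 0, 0.2], [-0.01, 0, -0.05, 0, 0, 0, 0], [-0.02, 0, -0.05, 0, 0, 0, 0]]
  ]
}}

```text
time_s: 16.42
position: [0.4411, -0.1615, 0.3267]
tool_rot: [[-0.838, 0.06, 0.542], [0.05, 0.998, -0.033], [-0.543, -0.001, -0.84]]
ft_force: [0.9, 0.7, -0.4]
grip_width: 0.0427
gripper_force: 0.0
```

```bash
python3 - <<'E'
from h import *
s=telemetry.observe();print(s['position'],s['q'],s['ft_force'],s['time_s'],s['grip_width'])
d,R,t=get('top'); d2,R2,t2=get('side')
for nm,D,w in (('top',d,cloud(d,R,t)),('side',d2,cloud(d2,R2,t2))):
    x,y,z=w[...,0],w[...,1],w[...,2]
    m=(abs(x-.56)<.04)&(abs(y+.169)<.04)&(z>.113)&(z<.132)
    print(nm,m.sum(),w[m].min(0),w[m].max(0),np.median(w[m],0))
    m=(abs(x-.645)<.06)&(abs(y+.23)<.05)&(z>.285)&(z<.32); print('handle',m.sum(),np.median(w[m],0) if m.any() else'')
cv2.imwrite('pics/p4.png',cv2.resize(np.hstack([d['image'][130:230,240:400],d2['image'][130:230,150:310]])[:,:,::-1],(800,250),interpolation=cv2.INTER_CUBIC))
p,Rl=lidpose(1.47,.5); zt=Rl.as_matrix()[:,2]
hov=p-.11*zt; print(p,hov)
P,R1=plan([(hov,Rl,11)],0)
P,R1=plan([(p,Rl,5)],-.15,P,R1)
E
```

```text
[ 0.44114234 -0.16149614  0.32667628] [ -45.59345068   -0.55166445   97.6038571    24.91469518   59.79003422
 -140.38047934] [ 0.89386649  0.68471728 -0.42108343] 16.425 0.04269469817677652
top 159 [ 0.5343309  -0.18664674  0.11514612] [ 0.57341636 -0.14826661  0.13056431] [ 0.5525026  -0.16653151  0.12384525]
handle 231 [ 0.64379946 -0.23095237  0.30591601]
side 68 [ 0.53117395 -0.19468445  0.11370773] [ 0.57280706 -0.14490861  0.13060745] [ 0.55556204 -0.16646945  0.12209069]
handle 64 [ 0.64794825 -0.22843709  0.30529567]
[ 0.6404244  -0.23164422  0.30478923] [ 0.58777706 -0.22860657  0.40132435]
[[[-0.015,-0.005,0.002,0.005,0.007,0.143,0],[-0.015,-0.003,0.002,0.006,0.006,0.143,0],[-0.016,-0.001,0.002,0.005,0.007,0.143,0],[-0.016,0.001,0.002,0.005,0.006,0.142,0],[-0.015,0.004,0.002,0.006,0.007,0.143,0],[-0.015,0.006,0.001,0.005,0.006,0.143,0],[-0.013,0.007,0.002,0.005,0.007,0.143,0],[-0.013,0.01,0.001,0.006,0.006,0.143,0],[-0.011,0.012,0.002,0.005,0.007,0.143,0],[-0.009,0.012,0.001,0.005,0.006,0.143,0],[-0.007,0.014,0.001,0.006,0.007,0.142,0]]] 11
[[[0,0,0.022,0,0,0,-0.15],[0,0,0.022,0,0,0,-0.15],[0,0,0.022,0,0,0,-0.15],[0,0,0.022,0,0,0,-0.15],[0,0,0.022,0,0,0,-0.15]]] 5
```

View pics/p4.png

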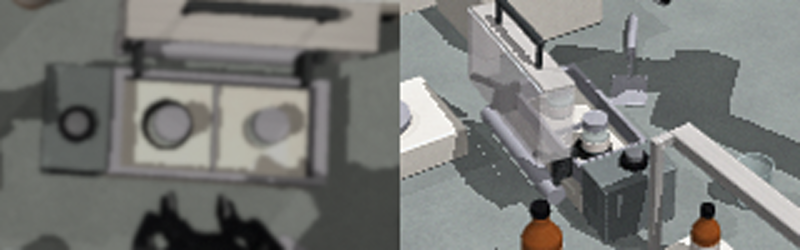

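The jar stands upright on the pad, about 4 mm off centre, with the cap at crop (175,125). Now the handle again.

Emit:
{"fn": "send_rows", "kwargs": {
  "deltas": [
    [[-0.015, -0.005, 0.002, 0.005, 0.007, 0.143, 0], [-0.015, -0.003, 0.002, 0.006, 0.006, 0.143, 0], [-0.016, -0.001, 0.002, 0.005, 0.007, 0.143, 0], [-0.016, 0.001, 0.002, 0.005, 0.006, 0.142, 0], [-0.015, 0.004, 0.002, 0.006, 0.007, 0.143, 0], [-0.015, 0.006, 0.001, 0.005, 0.006, 0.143, 0], [-0.013, 0.007, 0.002, 0.005, 0.007, 0.143, 0], [-0.013, 0.01, 0.001, 0.006, 0.006, 0.143, 0], [-0.011, 0.012, 0.002, 0.005, 0.007, 0.143, 0], [-0.009, 0.012, 0.001, 0.005, 0.006, 0.143, 0], [-0.007, 0.014, 0.001, 0.006, 0.007, 0.142, 0], [0, 0, 0, 0, 0, 0, 0]]
  ]
}}

```text
time_s: 18.02
position: [0.5885, -0.2285, 0.3927]
tool_rot: [[0.055, 0.88, 0.471], [0.998, -0.052, -0.02], [0.007, 0.472, -0.882]]
ft_force: [0.1, 0.6, -1.1]
grip_width: 0.0426
gripper_force: 0.0
```

```bash
python3 - <<'E'
from h import *
s=telemetry.observe();print(s['position'],s['q'],s['ft_force'])
p,Rl=lidpose(1.48,.5)
P,R1=plan([(p+.001*bx,Rl,5)],-.1)
E
```

```text
[ 0.58850941 -0.22850346  0.3926963 ] [-37.90022781  16.54530389  64.51709573  16.40457077  75.98142665
 -35.39555057] [ 0.10169296  0.62222659 -1.06341009]
[[[0,0.001,0.021,-0.002,-0.002,0,-0.1],[0,0.002,0.02,-0.002,-0.001,0,-0.1],[0,0.001,0.021,-0.001,-0.002,-0.001,-0.1],[-0.001,0.001,0.021,-0.002,-0.001,0,-0.1],[0,0.002,0.021,-0.002,-0.002,0,-0.1]]] 5
```

Emit:
{"fn": "send_rows", "kwargs": {
  "deltas": [
    [[0, 0.001, 0.021, -0.002, -0.002, 0, -0.1], [0, 0.002, 0.02, -0.002, -0.001, 0, -0.1], [0, 0.001, 0.021, -0.002, -0.002, 0, -0.1], [0, 0.001, 0.021, -0.002, -0.002, 0, -0.1], [0, 0.002, 0.021, -0.002, -0.002, 0, -0.1], [0, 0, 0, 0, 0, 0, -1], [0, 0, 0, 0, 0, 0, -1], [0, 0, 0, 0, 0, 0, -1], [0, 0, 0, 0, 0, 0, -1]]
  ],
  "squeeze": 25
}}

```text
time_s: 19.15
position: [0.6421, -0.2305, 0.3037]
tool_rot: [[0.059, 0.878, 0.475], [0.998, -0.052, -0.027], [0.001, 0.476, -0.879]]
ft_force: [-5.5, 0.9, -7.3]
grip_width: 0.0132
gripper_force: 25.1
```

```bash
python3 - <<'E'
from h import *
s=telemetry.observe();print(s['position'],s['grip_width'],s['ft_force'],lidpose(1.48,.5)[0])
P,R=None,None
ths=np.arange(1.4,-.01,-.08); 
P,R=plan([(*lidpose(t,.34*t),1) for t in np.linspace(1.4,.52,12)],-1)
print(P)
P,R=plan([(*lidpose(t,.34*t),1) for t in np.linspace(.45,0,8)],-1,P,R)
E
```

```text
[ 0.64208005 -0.23053254  0.30374852] 0.01317755203792078 [-5.46401449  0.9040474  -7.27458034] [ 0.64236602 -0.23175625  0.304725  ]
[[[-0.001,-0.013,-0.008,0.02,0,-0.001,-1],[0,-0.014,-0.006,0.028,0,0,-1],[0,-0.015,-0.004,0.027,0,0,-1],[0,-0.015,-0.003,0.027,0,0,-1],[0,-0.015,-0.001,0.027,0,0,-1],[0,-0.016,0,0.027,0,0,-1],[0,-0.015,0.002,0.028,0,0,-1],[0,-0.015,0.004,0.027,0,0,-1],[0,-0.014,0.006,0.027,0,0,-1],[0,-0.014,0.007,0.027,0,0,-1],[0,-0.013,0.008,0.027,0,0,-1],[0,-0.012,0.01,0.028,0,0,-1]]] 12
[ 0.48197777 -0.22224751  0.2282729 ]
[[[0,-0.009,0.009,0.023,0,0,-1],[0,-0.008,0.01,0.022,0,0,-1],[0,-0.007,0.01,0.022,0,0,-1],[0,-0.007,0.011,0.022,0,0,-1],[0,-0.005,0.011,0.022,0,0,-1],[0,-0.004,0.012,0.022,0,0,-1],[0,-0.003,0.012,0.022,0,0,-1],[0,-0.002,0.012,0.021,0,0,-1]]] 8
```

Emit:
{"fn": "send_rows", "kwargs": {
  "deltas": [
    [[0, -0.013, -0.008, 0.02, 0, 0, -1], [0, -0.014, -0.006, 0.028, 0, 0, -1], [0, -0.015, -0.004, 0.027, 0, 0, -1], [0, -0.015, -0.003, 0.027, 0, 0, -1], [0, -0.015, -0.001, 0.027, 0, 0, -1], [0, -0.016, 0, 0.027, 0, 0, -1], [0, -0.015, 0.002, 0.028, 0, 0, -1], [0, -0.015, 0.004, 0.027, 0, 0, -1], [0, -0.014, 0.006, 0.027, 0, 0, -1], [0, -0.014, 0.007, 0.027, 0, 0, -1], [0, -0.013, 0.008, 0.027, 0, 0, -1], [0, -0.012, 0.01, 0.028, 0, 0, -1]]
  ]
}}

```text
time_s: 20.65
position: [0.4833, -0.2217, 0.2279]
tool_rot: [[0.06, 0.982, 0.178], [0.998, -0.059, -0.011], [-0.001, 0.178, -0.984]]
ft_force: [0.6, -0.9, 0.9]
grip_width: 0.0128
gripper_force: 28.0
```

```bash
python3 - <<'E'
from h import *
s=telemetry.observe();print(s['position'],s['grip_width'],s['ft_force'],lidpose(.52,.177)[0])
P,R=plan([(*lidpose(t,.34*t),1) for t in np.linspace(.45,0,9)],-1)
E
```

```text
[ 0.48332343 -0.22168621  0.22792434] 0.012811594735092538 [ 0.63874487 -0.89262535  0.91743676] [ 0.48200594 -0.22250378  0.22849038]
[[[-0.001,-0.011,0.009,0.026,0.001,-0.003,-1],[0,-0.007,0.008,0.019,0,0,-1],[0,-0.006,0.009,0.019,0,0,-1],[0,-0.006,0.009,0.02,0,0,-1],[0,-0.005,0.01,0.019,0,0,-1],[0,-0.004,0.01,0.019,0,0,-1],[0,-0.003,0.01,0.019,0,0,-1],[0,-0.003,0.011,0.019,0,0,-1],[0,-0.002,0.011,0.019,0,0,-1]]] 9
```

Emit:
{"fn": "send_rows", "kwargs": {
  "deltas": [
    [[0, -0.01, 0.009, 0.026, 0, -0.003, -1], [0, -0.007, 0.008, 0.019, 0, 0, -1], [0, -0.006, 0.009, 0.019, 0, 0, -1], [0, -0.006, 0.009, 0.02, 0, 0, -1], [0, -0.005, 0.01, 0.019, 0, 0, -1], [0, -0.004, 0.01, 0.019, 0, 0, -1], [0, -0.003, 0.01, 0.019, 0, 0, -1], [0, -0.003, 0.01, 0.019, 0, 0, -1], [0, -0.001, 0.006, 0.019, 0, 0, -1], [0, 0, 0.004, 0, 0, 0, -1], [0, 0, 0, 0, 0, 0, -1]]
  ]
}}

```text
time_s: 22.02
position: [0.4455, -0.2194, 0.1374]
tool_rot: [[0.057, 0.998, -0.004], [0.998, -0.057, 0.0], [-0.0, -0.004, -1.0]]
ft_force: [-13.5, -5.2, 2.0]
grip_width: 0.013
gripper_force: 30.2
```

Emit:
{"fn": "send_rows", "kwargs": {
  "deltas": [
    [[0, 0.001, 0.001, 0, 0, 0, -1], [0, 0, 0.001, 0, 0, 0, -1], [0, 0, 0, 0, 0, 0, -1]]
  ]
}}

```text
time_s: 22.4
position: [0.4452, -0.2193, 0.1353]
tool_rot: [[0.056, 0.998, -0.007], [0.998, -0.056, 0.001], [0.0, -0.008, -1.0]]
ft_force: [-22.1, -7.1, 2.4]
grip_width: 0.0129
gripper_force: 30.5
```

Emit:
{"fn": "send_rows", "kwargs": {
  "deltas": [
    [[0, 0, 0, 0, 0, 0, -0.15], [0, 0, 0, 0, 0, 0, -0.15], [0, 0, 0, 0, 0, 0, -0.15], [0, 0, -0.02, 0, 0, 0, -0.15], [0, 0, -0.04, 0, 0, 0, -0.15], [0, 0, -0.05, 0, 0, 0, -1], [0, 0, 0, 0, 0, 0, -1]]
  ]
}}

```text
time_s: 23.28
position: [0.4498, -0.2199, 0.25]
tool_rot: [[0.057, 0.998, 0.009], [0.998, -0.057, -0.006], [-0.005, 0.009, -1.0]]
ft_force: [-0.3, 0.4, -0.6]
grip_width: 0.0011
gripper_force: 0.0
```

```bash
python3 - <<'E'
from h import *
s=telemetry.observe();print(s['position'],s['ft_force'],s['time_s'])
d,R,t=get('top'); d2,R2,t2=get('side')
for nm,D,w in (('top',d,cloud(d,R,t)),('side',d2,cloud(d2,R2,t2))):
    x,y,z=w[...,0],w[...,1],w[...,2]
    m=(z>.122)&(z<.135)&(abs(x-.553)<.022)&(abs(y+.055)<.022); print(nm,'btn',np.mean(w[m],0),(w[m].min(0)+w[m].max(0))/2)
    m=(z>.14)&(z<.18)&(abs(x-.553)<.05)&(abs(y+.21)<.12); print('roof z',np.median(w[m][:,2]), 'tilt dz/dx',np.polyfit(w[m][:,0],w[m][:,2],1)[0])
cv2.imwrite('pics/p5.png',cv2.resize(np.hstack([d['image'][130:230,240:400],d2['image'][130:230,150:310]])[:,:,::-1],(800,250),interpolation=cv2.INTER_CUBIC))
P,R1=plan([([.552,-.055,.22],Rdown(86.7),6)],-1)
E
```

```text
[ 0.44979198 -0.21991962  0.25004708] [-0.33654494  0.40594591 -0.58303201] 23.275
top btn [ 0.55246165 -0.05617892  0.12761431] [ 0.55478711 -0.05644945  0.12776031]
roof z 0.15597917460259758 tilt dz/dx 0.004880829765372943
side btn [ 0.55312673 -0.0565379   0.12663916] [ 0.55274532 -0.05632446  0.12665875]
roof z 0.15510907175151645 tilt dz/dx -0.0033533549194342646
[[[0.028,0.016,0.004,0.001,0,0,-1],[0.029,0.015,0.005,0,0,0,-1],[0.028,0.016,0.004,0.001,0,0,-1],[0.028,0.016,0.005,0,0,0,-1],[0.028,0.015,0.004,0.001,0.001,0.001,-1],[0.029,0.016,0.004,0,0,0,-1]]] 6
```

View pics/p5.png

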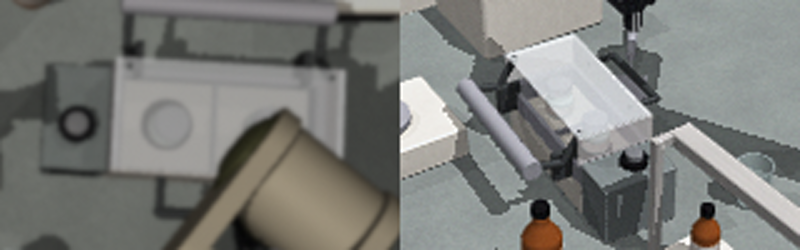

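The lid is shut (roof level at 0.156) with the jar under it. Now the button.

Emit:
{"fn": "send_rows", "kwargs": {
  "deltas": [
    [[0.028, 0.016, 0.004, 0.001, 0, 0, -1], [0.029, 0.016, 0.005, 0, 0, 0, -1], [0.028, 0.016, 0.004, 0.001, 0, 0, -1], [0.028, 0.016, 0.005, 0, 0, 0, -1], [0.027, 0.015, 0.004, 0.001, 0, 0, -1], [0.028, 0.016, 0.004, 0, 0, 0, -1], [0, 0, 0, 0, 0, 0, -1], [0, 0, 0.03, 0, 0, 0, -1], [0, 0, 0.025, 0, 0, 0, -1], [0, 0, 0, 0, 0, 0, -1]]
  ]
}}

```text
time_s: 24.62
position: [0.5517, -0.0575, 0.1637]
tool_rot: [[0.058, 0.998, -0.005], [0.998, -0.058, 0.001], [0.0, -0.005, -1.0]]
ft_force: [0.4, 0.4, 0.4]
grip_width: -0.0004
gripper_force: 0.0
```

Emit:
{"fn": "send_rows", "kwargs": {
  "deltas": [
    [[0, 0, 0.008, 0, 0, 0, -1], [0, 0, 0.005, 0, 0, 0, -1], [0, 0, 0.002, 0, 0, 0, -1], [0, 0, 0.001, 0, 0, 0, -1], [0, 0, 0, 0, 0, 0, -1]]
  ]
}}

```text
time_s: 25.25
position: [0.553, -0.0572, 0.15]
tool_rot: [[0.057, 0.998, 0.0], [0.998, -0.057, -0.001], [-0.001, 0.0, -1.0]]
ft_force: [-0.7, -0.5, 0.5]
grip_width: -0.0001
gripper_force: 1.0
```

Emit:
{"fn": "send_rows", "kwargs": {
  "deltas": [
    [[0, 0, 0.002, 0, 0, 0, -1], [0, 0, 0.002, 0, 0, 0, -1], [0, 0, 0, 0, 0, 0, -1]]
  ]
}}

```text
time_s: 25.62
position: [0.5531, -0.0572, 0.146]
tool_rot: [[0.057, 0.998, 0.0], [0.998, -0.057, -0.001], [-0.001, 0.0, -1.0]]
ft_force: [-0.7, 0.4, 5.6]
grip_width: 0.0002
gripper_force: 2.7
```

Emit:
{"fn": "send_rows", "kwargs": {
  "deltas": [
    [[0, 0, 0.001, 0, 0, 0, -1], [0, 0, 0.001, 0, 0, 0, -1], [0, 0, 0, 0, 0, 0, -1]]
  ]
}}

```text
time_s: 26.0
position: [0.5532, -0.0572, 0.1458]
tool_rot: [[0.057, 0.998, 0.002], [0.998, -0.057, -0.002], [-0.002, 0.002, -1.0]]
ft_force: [-5.9, 0.8, 20.1]
grip_width: -0.0001
gripper_force: 9.6
```

Hard on the stop, so the button is fully pressed. Retracting.

Emit:
{"fn": "send_rows", "kwargs": {
  "deltas": [
    [[0, 0, -0.004, 0, 0, 0, -1], [0, 0, -0.02, 0, 0, 0, -1], [0, 0, -0.04, 0, 0, 0, -1], [0, 0, -0.04, 0, 0, 0, -1], [0, -0.03, -0.03, 0, 0, 0, -1], [0, 0, 0, 0, 0, 0, -1], [0, 0, 0, 0, 0, 0, -1]]
  ]
}}

```text
time_s: 26.88
position: [0.5232, -0.0552, 0.2767]
tool_rot: [[0.057, 0.998, -0.002], [0.998, -0.057, -0.0], [-0.0, -0.002, -1.0]]
ft_force: [0.2, -0.2, -0.6]
grip_width: -0.0
gripper_force: 0.0
```

```bash
python3 - <<'E'
from h import *
s=telemetry.observe();print(s['position'],s['ft_force'],s['time_s'])
d,R,t=get('side'); w=cloud(d,R,t); x,y,z=w[...,0],w[...,1],w[...,2]
m=(z>.118)&(z<.135)&(abs(x-.553)<.02)&(abs(y+.055)<.02); print('btn z',np.median(w[m][:,2]))
m=(z>.14)&(z<.18)&(abs(x-.553)<.05)&(abs(y+.21)<.12); print('roof',np.median(w[m][:,2]),np.polyfit(w[m][:,0],w[m][:,2],1)[0])
print(env.close_job())
E
```

```text
[ 0.52315699 -0.05524082  0.27669895] [ 0.23064707 -0.20473501 -0.5778836 ] 26.875
btn z 0.12575901233004697
roof 0.15507904357903007 0.00430186983782477
the job is handed in; nothing more can be done
None
```

I handed the job in at about 27 s: the jar stands on the pad about 4 mm off centre, the lid is shut, and the start button was pressed to its stop and released; the hand-in gave no verdict back.

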